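Third hand: press the caddy against its hanger strip

TASK

Lift the thin plastic caddy gently out of the steel tray, stand it on the jig's base board between the two black lines with its hinge side square against the light wooden hanger strip, and push the strip back until the red pointers stand in the green zones. Finish while still holding it there with that steady push, lid shut, because I will drive the screws through from behind: do not let go. Do not squeeze the caddy hard or ram the strip, and leave the mortar, pestle, plate and screwdriver where they are.

Things in the scene. Friction and masses are not known exactly. Their poses are not given: they have to be found in the camera images.
- caddy: Blue plastic caddy, 84 (x) by 50 (y) by 50 mm tall, 0.11 to 0.26 kg; origin at the centre of its underside, z up. Hinge side +x (steel pin on top, to 59 mm); white lid to 56 mm; red lever tab sticks out up to 12 mm at -x. Grip it across y on the long side walls, about 32 mm up. Thin walls: at most 25 N per finger. Starts standing in the tray.
- caddy_back (a point): Lower edge, middle, of the caddy's hinge-side wall: 42 mm in +x from the caddy's origin, at its underside.
- lid (a joint): Hinge angle of the caddy's lid, rad: 0 shut, grows as it opens (up to 1.6). It rests shut under its weight.
- jig: Fixed grey laminate base board 260 (x) by 150 (y) by 15 mm thick; origin at the centre of its underside, top 15 mm above that. At its far (+x) end a dark wooden upright (x 104 to 120 mm, 84 mm wide, 50 mm over the board), in front of it the sprung hanger strip. Two black lines along x, 60 mm apart about the middle, mark where the caddy goes. The board from x = -130 to +60 mm is free.
- strip_face (a point): Point on the hanger strip's front face (which looks to the jig's -x), middle of its width, at the level of the board's top; 60 mm in +x of the jig's origin when unpressed. Axes as the jig's.
- strip (a joint): How far the light wooden hanger strip (12 mm thick, 90 mm wide, top 47 mm above the board) has been pushed back along the jig's +x, m: 0 free, end stop at 0.028. Spring about 0.6 N per mm (so 15 mm is about 9 N). Red pointers at both ends of the strip move over white scales on the board; their green zones span 0.009 to 0.021.
- tray: Loose silver steel tray, 250 by 200 mm, rim 14 mm tall, floor 4 mm thick; origin at the centre of its underside.
- mortar: Bystander: grey granite mortar, 172 mm across, 95 mm tall; origin at the centre of its underside.
- pestle: Bystander: grey stone pestle standing upright on its thick end, 54 mm across, 150 mm tall; origin at the centre of its underside.
- plate: Bystander: green melamine plate, 120 mm across, 18 mm tall; origin at the centre of its underside.
- screwdriver: Bystander: screwdriver with orange handle, 160 mm long, lying along its x axis.
Not all that is in view belongs to the job. There is more than one size of the caddy; the one meant has the size given above.

How it is judged:
By the outcome, as a careful person would: the job done as asked, in the order asked, and still so for the second after the job is handed in, while the arm keeps its last pose, push and grip.
It also fails if it takes over 45 s, if anything falls off the work surface, if the arm or the gripper's body presses on something with over 40 N, if the wrist force passes 120 N, or if a joint passes its speed limit or range.

ROBOT

A 7-joint arm with a two-finger parallel gripper is mounted at the origin on the work surface. World frame = base frame: x ahead of the robot, y to its left, z up, the work surface at z = 0. Lengths are in m, angles in rad, forces in N, time in s.
With the tool pointing down it reaches from about 0.425 to 0.825 m from the base axis. Payload 3.6 kg.
Tool frame: the origin (TCP) lies at the very end of the fingers, on their centre line; the grasp point (between the pads) lies r.grip_depth behind it (r.grip_depth is the distance from the TCP to the grasp point, in m); z points along the fingers, y is the direction in which the jaws open and shut (so a half turn about z gives the same grasp; the last joint's range is limited). The gripper opens to 85 mm and grips with 20 to 120 N. Pads are 22 mm wide; open, the fingers measure 114 mm over their backs; the gripper's body (76 mm by 85 mm) begins 54 mm behind the grasp point. The pads swing forward as they close: fully open they stand 13 mm farther back than shut.
Start: joints at [-1.137, 0.615, -0.013, 1.423, 0.008, 1.103, -0.04], TCP at [0.289, 0.582, 0.231] pointing down, gripper open.
Joint ranges: [-3.12, 3.12], [-0.3, 2.06], [-1.34, 1.32], [0.26, 2.42], [-1.36, 4.5], [0.01, 1.98], [-2.84, 2.84]. Speed limits (rad/s): [2.79, 2.79, 3.14, 3.14, 3.14, 3.14, 3.14].

INTERFACE

Orientations are given as a unit quaternion [x, y, z, w].
In Python, from bench import r gives the robot as it stands.
- The arm moves only by the tool servo_tool, never from a script. Its argument "moves" is a list of rows, each an object with "delta_pos": the shift along the tool's x, y, z scaled (see below), a list of three; "rotation": the turn, a rotation vector about the tool's x, y, z scaled (see below), a list of three; "grip": the closure, from -1 (fully open) to 1 (shut), so that 0 is half open. In form: [{"delta_pos": [x, y, z], "rotation": [ax, ay, az], "grip": grip}, ...]. A call has 1 to 20 rows; each row shifts and turns the commanded pose from where the row before left it, along the tool's axes as they then stand; what a row does not reach is not made up. The controller multiplies each number of a shift by 0.1 m and each number of a turn by 10 degrees. A row lasts 1/8 s, in which the tool goes at most 62.5 mm and 10.7 degrees, less where a joint would pass 70% of its speed; a pose out of reach is approached as far as the arm can. A call with a number of a shift or a turn outside -1 to 1 is refused whole. A call with a gripper value outside its range is refused whole. The fingers move at their own pace and stop on an object; "force" is the grip in N (left out, the last holds). Time passes only in rows, so rows that do not move let the fingers close. It gives the time, the measured TCP pose, the force and the opening at its end, in the units of the state.
- r.observe(): the state, without advancing time (a new reading comes with each control period).
- r.get_image(name): name is "side" or "top"; returns a dict with "color" (480x640x3 uint8, red, green, blue), "depth" (480x640 float32, m along the optical axis (not along the pixel's ray), 0 where there is no reading), "camera_matrix" (3x3 intrinsics, pixels), "k1" (the pictures are not rectified: a ray, as slopes to the right and down, at radius r is drawn at 1 + k1 r^2 times it, then the intrinsics apply), "R" (3x3) and "t" (3): a world point X has camera coordinates R X + t. Camera axes: x right, y down, z forward; pixel columns grow to the right and rows downward; lengths in m; the calibration is good to about 2 mm. A picture is of the moment at which its call begins.
- r.finish_job(): hands the job in, once; it reports no verdict.
The state is a dict: "time": time; "q": joint angles; "dq": joint speeds; "joint_torque": joint torques, N m; "position": TCP position; "ee_rot": TCP orientation; "wrist_force": force on the tool from outside, world axes, zero at the start; "wrist_torque": the same for the moment, N m; "opening": finger opening in m.
Only numpy, scipy, OpenCV 4.12 (cv2) and the standard library are available. Lean on these libraries where they do the work, as an engineer would, in place of code of your own. Each camera call takes 0.05 s, during which the arm holds its last target.

## Working session

There is one attempt and no reset: what is moved stays moved. The work goes in short steps, Python scripts to look and compute and a tool call to move; the robot and the scene stay as the last step left them, time stands still between calls to the robot, and variables do not carry over. Pictures are saved under pics/ and viewed, and the job is handed in when it is done.

Besides the shell and the picture viewer there is one more tool, called after "Request:" as a command line: name --argument value ..., lists and objects as JSON in quotes. servo_tool: Moves the arm, as the interface text tells. Its arguments: {"type":"object","properties":{"moves":{"type":"array"},"force":{"type":"number"}},"required":["moves"]}

```bash
ls; mkdir -p pics
python3 - <<'E'
from bench import r
import cv2,numpy as np
s=r.observe();print({k:np.round(v,3) for k,v in s.items()},r.grip_depth)
for n in("side","top"):
    d=r.get_image(n);cv2.imwrite(f"pics/{n}0.png",d["color"][:,:,::-1]);np.savez(f"{n}0.npz",**d)
    print(n,d["camera_matrix"],d["k1"],d["R"],d["t"])
E
```

```text
pics
{'time': np.float64(0.0), 'q': array([-1.136,  0.616, -0.013,  1.425,  0.008,  1.103, -0.04 ]), 'dq': array([0.   , 0.001, 0.002, 0.   , 0.002, 0.   , 0.002]), 'joint_torque': array([ 0.0000e+00, -4.6921e+01,  2.6000e-01, -1.7103e+01,  1.0000e-02,
        1.0000e-02,  0.0000e+00]), 'position': array([0.289, 0.581, 0.23 ]), 'ee_rot': array([ 0.228,  0.974, -0.001, -0.   ]), 'wrist_force': array([ 0.268, -0.554,  0.476]), 'wrist_torque': array([-0.029,  0.01 ,  0.015]), 'opening': np.float64(0.085)} 0.0187
side [[514.89053099   0.         314.49910948]
 [  0.         514.89053099 247.95022373]
 [  0.           0.           1.        ]] -0.08216131521094724 [[ 0.71027135 -0.7037354   0.01646475]
 [-0.37563986 -0.39870234 -0.83661887]
 [ 0.59532285  0.5880416  -0.54753792]] [-0.47391387  0.26055599  0.67000628]
top [[503.79277772   0.         316.29278143]
 [  0.         503.79277772 240.55700756]
 [  0.           0.           1.        ]] 0.005213803635972182 [[-0.02138522 -0.99928043 -0.03132559]
 [-0.99104873  0.0253181  -0.13107789]
 [ 0.13177668  0.02824205 -0.99087703]] [-0.06146171  0.57867881  0.98734132]
```

View pics/side0.png

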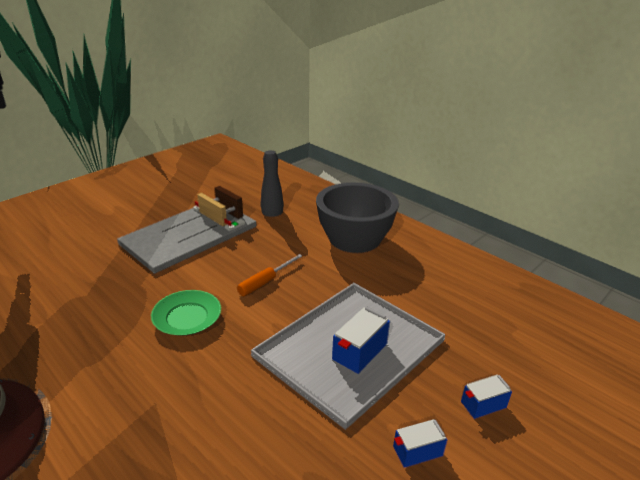

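View pics/top0.png

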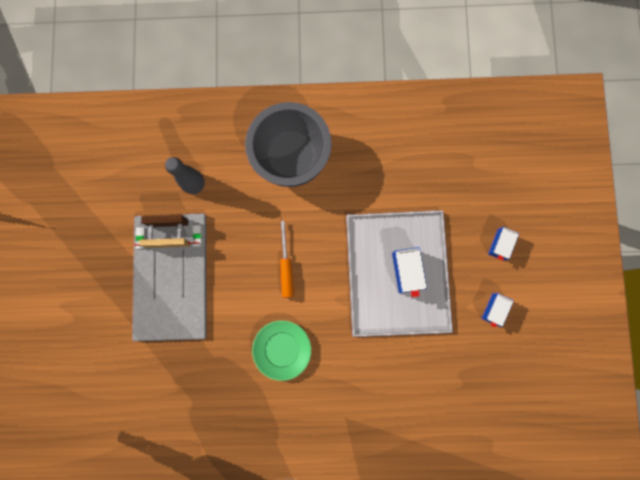

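Side and top views show three caddy-like boxes. In the top picture they are a large one in the tray (410,271) and two small ones on the wood (504,243) and (498,310). I choose the one in the tray and check its size next. The jig is at (170,277), with the strip at (163,242).

```bash
cat > h.py <<'E'
import numpy as np,cv2
def load(n): return dict(np.load(n+".npz"))
def ray(d,uv):
    K=d["camera_matrix"];k=float(d["k1"]);uv=np.atleast_2d(np.asarray(uv,float))
    p=cv2.undistortPoints(uv.reshape(-1,1,2),K,np.array([k,0,0,0,0.])).reshape(-1,2)
    return p
# note: model: drawn=(1+k1 r^2)*slope == OpenCV k1
def plane(d,uv,z):
    p=ray(d,uv);D=np.c_[p,np.ones(len(p))]@d["R"];C=-d["R"].T@d["t"]
    return C+D*((z-C[2])/D[:,2])[:,None]
def proj(d,X):
    X=np.atleast_2d(X).astype(float);rv=cv2.Rodrigues(d["R"])[0]
    return cv2.projectPoints(X,rv,d["t"],d["camera_matrix"],np.array([float(d["k1"]),0,0,0,0.]))[0].reshape(-1,2)
def cloud(d):
    v,u=np.mgrid[0:480,0:640];uv=np.c_[u.ravel(),v.ravel()]
    p=ray(d,uv);z=d["depth"].reshape(-1,1);X=(np.c_[p,np.ones(len(p))]*z-d["t"])@d["R"]
    X[z[:,0]==0]=np.nan
    return X.reshape(480,640,3)
E
python3 - <<'E'
from h import *
t=load("top0");s=load("side0")
hsv=cv2.cvtColor(t["color"],cv2.COLOR_RGB2HSV)
P=cloud(t)
print("heights caddy,lid",P[271,410],P[277,170],P[242,163],"tray",P[310,380],"wood",P[400,400])
white=cv2.inRange(hsv,(0,0,185),(179,45,255));blue=cv2.inRange(hsv,(105,120,40),(130,255,255))
for nm,m in(("white",white),("blue",blue)):
    for c in cv2.findContours(m,cv2.RETR_EXTERNAL,cv2.CHAIN_APPROX_NONE)[0]:
        if cv2.contourArea(c)<40 or c[:,0,1].mean()<150: continue
        w=plane(t,c[:,0,:],.06)[:,:2].astype(np.float32)*1000
        print(nm,c[:,0].mean(0),cv2.minAreaRect(w))
def crop(d,x0,y0,w,h,k,n): cv2.imwrite(n,cv2.resize(d["color"][y0:y0+h,x0:x0+w,::-1],None,fx=k,fy=k,interpolation=cv2.INTER_NEAREST))
crop(t,340,205,190,140,4,"pics/c1.png");crop(t,120,200,100,150,4,"pics/c2.png");crop(s,110,170,170,110,4,"pics/c3.png");crop(s,310,280,110,110,5,"pics/c4.png")
E
```

```text
heights caddy,lid [ 0.50904215 -0.25781116  0.06181952] [0.51129698 0.23012366 0.01775244] [0.5790455  0.232017   0.05947296] tray [ 0.43429908 -0.20194172  0.00318526] wood [ 0.25459178 -0.23521427  0.00203089]
white [499.52702703 309.87837838] ((430.27313232421875, -426.4909973144531), (31.005762100219727, 51.426300048828125), 63.27284240722656)
white [505.71621622 242.54054054] ((560.2236938476562, -447.34478759765625), (31.103343963623047, 51.706573486328125), 65.5866470336914)
white [138.875 230.875] ((603.6172485351562, 281.8581237792969), (14.55264949798584, 14.261041641235352), 88.51558685302734)
white [399.6645768 269.3338558] ((505.9056091308594, -237.10765075683594), (220.35960388183594, 169.19943237304688), 0.9468095302581787)
blue [489.14545455 306.25454545] ((438.27020263671875, -407.0144348144531), (8.078304290771484, 53.192138671875), 64.0276107788086)
blue [396.625  271.9875] ((508.7170715332031, -231.7952880859375), (77.50738525390625, 5.099452972412109), 7.542540073394775)
blue [495.         242.55737705] ((564.4220581054688, -426.80401611328125), (14.308158874511719, 55.68550491333008), 75.1104507446289)
```

View pics/c1.png

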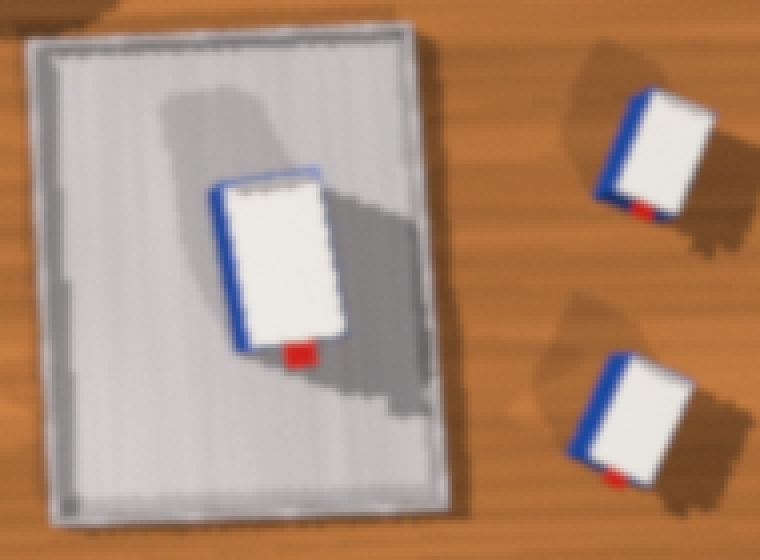

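View pics/c2.png

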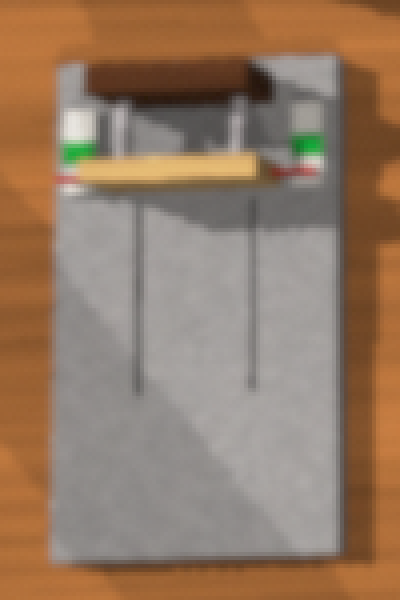

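View pics/c3.png

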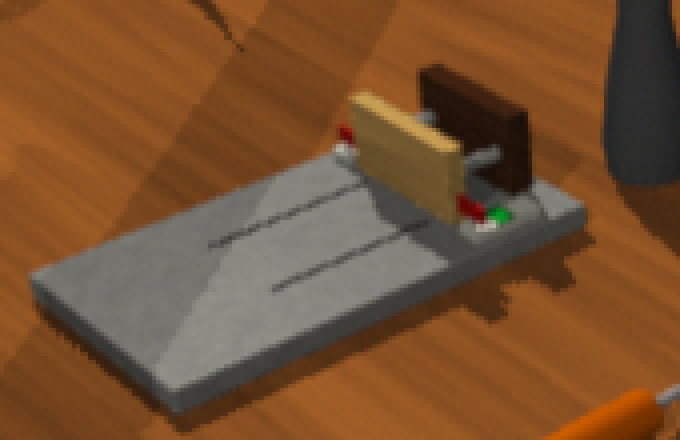

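View pics/c4.png

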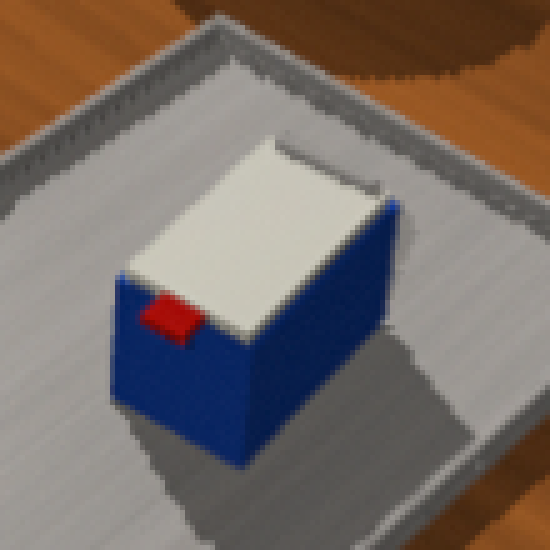

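Run:
```python
from h import *
t=load("top0");s=load("side0")
def mask_rect(d,lo,hi,roi,z,dst=cv2.COLOR_RGB2HSV):
    x0,y0,x1,y1=roi;m=cv2.inRange(cv2.cvtColor(d["color"],dst),lo,hi);k=np.zeros_like(m);k[y0:y1,x0:x1]=m[y0:y1,x0:x1]
    cs=cv2.findContours(k,cv2.RETR_EXTERNAL,cv2.CHAIN_APPROX_NONE)[0];c=max(cs,key=cv2.contourArea)
    return c[:,0].astype(float)
g=t["color"][240:310,385:435]; print(g[30,25],g[10,8], t["color"][310,380])
for n,d,roi in(("top",t,(385,240,435,300)),("side",s,(325,300,400,375))):
    c=mask_rect(d,(0,0,205),(60,40,255),roi,0.06)
    w=plane(d,c,.06)[:,:2].astype(np.float32)*1000
    print(n,len(c),cv2.minAreaRect(w),c.min(0),c.max(0))
# jig: top mask grey by depth
# corners hand from crop (4x): board top
cr=np.array([[58,62],[340,56],[342,554],[52,560]])/4+[120,200]-.5
w=plane(t,cr,.015);print("jig corners\n",w.round(4), w.mean(0).round(4))
cs=np.array([[338,152],[585,205],[178,385],[32,275]])/4+[110,170]-.5
w=plane(s,cs,.015);print("jig corners side FL?,FR,NR,NL\n",w.round(4),w.mean(0).round(4))
gray=t["color"].astype(int).sum(2)
L=[];R=[]
for v in range(252,298):
    for lst,(a,b) in((L,(148,160)),(R,(177,189))):
        row=gray[v,a:b].astype(float);bg=np.median(row);wt=np.clip(bg-row-25,0,None)
        if wt.sum()>20: lst.append(((wt*np.arange(a,b)).sum()/wt.sum(),v))
for lst in(L,R):
    w=plane(t,lst,.0155);k=np.polyfit(w[:,0],w[:,1],1);res=w[:,1]-np.polyval(k,w[:,0]);print("line",len(lst),k,"yaw",np.degrees(np.arctan(k[0])),"y at .5",np.polyval(k,.5),"x range",w[:,0].min(),w[:,0].max(),res.std())
# strip top, yellow
c=mask_rect(t,(12,80,170),(32,255,255),(130,230,200,250),0.062)
w=plane(t,c,.062)[:,:2].astype(np.float32)*1000;print("strip",cv2.minAreaRect(w))
```

```text
[236 232 228] [159 157 169] [207 199 201]
top 113 ((510.39984130859375, -260.2129821777344), (75.02631378173828, 43.74761199951172), 7.165683746337891) [398. 251.] [425. 290.]Traceback (most recent call last):
  File "<stdin>", line 9, in <module>
  File "<stdin>", line 5, in mask_rect
ValueError: max() iterable argument is empty
```

```bash
cat > m.py <<'E'
from h import *
def mask_c(d,lo,hi,roi):
    x0,y0,x1,y1=roi;m=cv2.inRange(cv2.cvtColor(d["color"],cv2.COLOR_RGB2HSV),lo,hi);k=np.zeros_like(m);k[y0:y1,x0:x1]=m[y0:y1,x0:x1]
    cs=cv2.findContours(k,cv2.RETR_EXTERNAL,cv2.CHAIN_APPROX_NONE)[0];c=max(cs,key=cv2.contourArea)
    return c[:,0].astype(float)
E
python3 - <<'E'
from m import *
t=load("top0");s=load("side0")
for n,d,roi in(("top",t,(385,240,435,300)),("side",s,(325,300,400,375))):
    c=mask_c(d,(0,0,205 if n=="top" else 175),(60,60,255),roi)
    w=plane(d,c,.06)[:,:2].astype(np.float32)*1000
    print(n,len(c),cv2.minAreaRect(w),c.min(0),c.max(0))
# side crop c4 bottom corners of the caddy (5x,off 310,280) on z=.004
b=np.array([[112,402],[242,467],[384,325]])/5+[310,280]-.5
w=plane(s,b,.004);print("bottom corners -x+y,-x-y,+x-y",w.round(4), np.linalg.norm(w[0]-w[1]),np.linalg.norm(w[2]-w[1]))
cr=np.array([[58,62],[340,56],[342,554],[52,560]])/4+[120,200]-.5
w=plane(t,cr,.015);print("jig corners\n",w.round(4), w.mean(0).round(4))
cs=np.array([[338,152],[585,205],[178,385],[32,275]])/4+[110,170]-.5
w=plane(s,cs,.015);print("jig corners side FL?,FR,NR,NL\n",w.round(4),w.mean(0).round(4))
gray=t["color"].astype(int).sum(2)
L=[];R=[]
for v in range(252,298):
    for lst,(a,b) in((L,(148,160)),(R,(177,189))):
        row=gray[v,a:b].astype(float);bg=np.median(row);wt=np.clip(bg-row-25,0,None)
        if wt.sum()>20: lst.append(((wt*np.arange(a,b)).sum()/wt.sum(),v))
for lst in(L,R):
    w=plane(t,lst,.0155);k=np.polyfit(w[:,0],w[:,1],1);res=w[:,1]-np.polyval(k,w[:,0]);print("line",len(lst),k,"yaw",np.degrees(np.arctan(k[0])),"y at .5",np.polyval(k,.5),"x range",w[:,0].min(),w[:,0].max(),res.std())
c=mask_c(t,(12,80,170),(32,255,255),(130,230,200,250))
w=plane(t,c,.062)[:,:2].astype(np.float32)*1000;print("strip",cv2.minAreaRect(w))
E
```

```text
top 113 ((510.2586364746094, -260.2307434082031), (75.31102752685547, 43.74761199951172), 7.165683269500732) [398. 251.] [425. 290.]
side 105 ((513.783203125, -255.78823852539062), (79.48851776123047, 45.15111541748047), 7.668883800506592) [336. 307.] [387. 345.]
bottom corners -x+y,-x-y,+x-y [[ 0.4692 -0.2387  0.004 ]
 [ 0.478  -0.2854  0.004 ]
 [ 0.5583 -0.2766  0.004 ]] 0.04753156707962621 0.08077522726973031
jig corners
 [[0.6444 0.31   0.015 ]
 [0.6435 0.16   0.015 ]
 [0.3854 0.1569 0.015 ]
 [0.3854 0.3062 0.015 ]] [0.5147 0.2333 0.015 ]
jig corners side FL?,FR,NR,NL
 [[0.5806 0.3107 0.015 ]
 [0.6463 0.1648 0.015 ]
 [0.392  0.1659 0.015 ]
 [0.3871 0.3087 0.015 ]] [0.5015 0.2375 0.015 ]
line 46 [0.01279686 0.25775597] yaw 0.7331662083353913 y at .5 0.26415440618567787 x range 0.470919357863629 0.5644747979812761 0.00019405103001667265
line 46 [0.01476509 0.19666908] yaw 0.845915959940093 y at .5 0.2040516276025816 x range 0.46958388521315225 0.5629901185495862 0.00021273543159310287
strip ((579.4497680664062, 235.27073669433594), (12.932757377624512, 88.84224700927734), 0.8243184685707092)
```

The top and side views agree: the box in the tray is about 84 x 50 mm, and the other two are about 52 x 31 mm, so it is the right one. Its pose is about (0.512, -0.258), yaw 7.4°. The jig is at about (0.515, 0.234), yaw 0.8°. Now turning and going over the caddy.

Request:
servo_tool --moves '[{"delta_pos":[0,0,0],"rotation":[0,0,-0.84],"grip":-1},{"delta_pos":[0,0,0],"rotation":[0,0,-0.84],"grip":-1},{"delta_pos":[0,0,0],"rotation":[0,0,-0.84],"grip":-1},{"delta_pos":[0,0,0],"rotation":[0,0,-0.84],"grip":-1},{"delta_pos":[-0.2,-0.5,0],"rotation":[0,0,0],"grip":-1},{"delta_pos":[-0.2,-0.5,0],"rotation":[0,0,0],"grip":-1},{"delta_pos":[-0.2,-0.5,0],"rotation":[0,0,0],"grip":-1},{"delta_pos":[-0.2,-0.5,0],"rotation":[0,0,0],"grip":-1},{"delta_pos":[-0.2,-0.5,0],"rotation":[0,0,0],"grip":-1},{"delta_pos":[-0.15,-0.5,0],"rotation":[0,0,0],"grip":-1},{"delta_pos":[0,-0.5,0],"rotation":[0,0,0],"grip":-1},{"delta_pos":[0,-0.5,0],"rotation":[0,0,0],"grip":-1},{"delta_pos":[0,-0.5,0],"rotation":[0,0,0],"grip":-1},{"delta_pos":[0,-0.5,0],"rotation":[0,0,0],"grip":-1},{"delta_pos":[0,-0.5,0],"rotation":[0,0,0],"grip":-1},{"delta_pos":[0,-0.5,0],"rotation":[0,0,0],"grip":-1},{"delta_pos":[0,-0.5,0],"rotation":[0,0,0],"grip":-1},{"delta_pos":[0,-0.5,0],"rotation":[0,0,0],"grip":-1},{"delta_pos":[0,-0.5,0],"rotation":[0,0,0],"grip":-1},{"delta_pos":[0,-0.5,0],"rotation":[0,0,0],"grip":-1}]' --force 20

```text
time: 2.6
position: [0.5032, -0.1985, 0.231]
ee_rot: [-0.063, 0.998, 0.0, -0.0]
wrist_force: [0.8, 0.5, 0.0]
opening: 0.0852
```

Request:
servo_tool --moves '[{"delta_pos":[0,-0.3,0.2],"rotation":[0,0,0],"grip":-1},{"delta_pos":[0,-0.3,0.4],"rotation":[0,0,0],"grip":-1},{"delta_pos":[0,0,0.4],"rotation":[0,0,0],"grip":-1},{"delta_pos":[0,0,0.2],"rotation":[0,0,0],"grip":-1},{"delta_pos":[0,0,0],"rotation":[0,0,0],"grip":-1}]'

```text
time: 3.22
position: [0.5094, -0.256, 0.1093]
ee_rot: [-0.063, 0.998, 0.001, -0.002]
wrist_force: [-0.0, 0.0, 0.4]
opening: 0.0854
```

```bash
cat > snap.py <<'E'
import sys;from bench import r
from h import *
n=sys.argv[1]
for c in("side","top"):
    d=r.get_image(c);np.savez(c+n+".npz",**d)
    a=[int(x) for x in sys.argv[2 if c=="side" else 3].split(",")]
    x0,y0,w,h,k=a
    cv2.imwrite(f"pics/{c}{n}.png",cv2.resize(d["color"][y0:y0+h,x0:x0+w,::-1],None,fx=k,fy=k,interpolation=cv2.INTER_CUBIC))
s=r.observe();print({k:np.round(s[k],4) for k in("time","position","ee_rot","wrist_force","wrist_torque","opening")})
E
python3 snap.py 1 260,180,200,200,3 340,180,160,160,4
```

```text
{'time': np.float64(3.325), 'position': array([ 0.5113, -0.2567,  0.1118]), 'ee_rot': array([-6.29e-02,  9.98e-01, -2.00e-04,  3.00e-04]), 'wrist_force': array([-0.0636, -0.2833,  0.9107]), 'wrist_torque': array([-0.0591, -0.0033,  0.0094]), 'opening': np.float64(0.0856)}
```

View pics/side1.png

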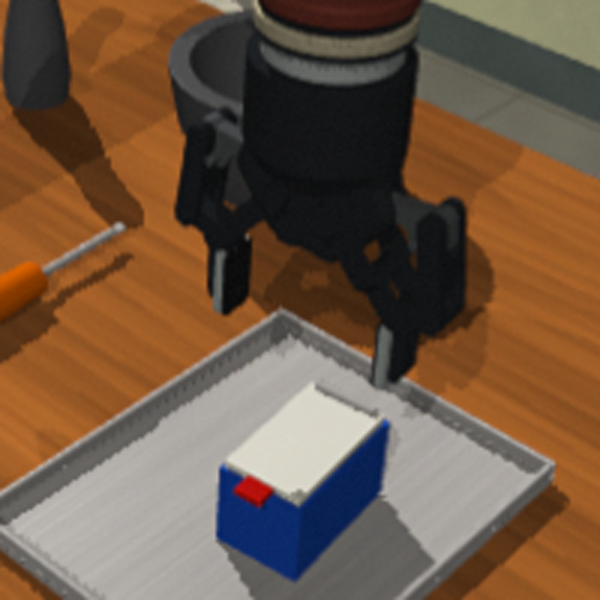

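View pics/top1.png

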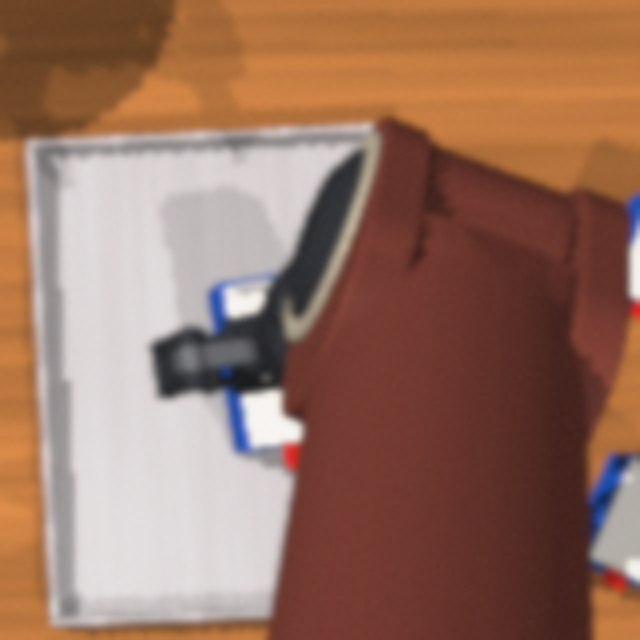

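Side view: the open fingers (tips near (336,282) and (387,308)) straddle the caddy, and it stands clear below. I'll check the tip midpoint against the measured TCP.

Run:
```python
from h import *
s=load("side1")
p=np.array([[222,308],[381,385]])/3+[260,180]-.3
for z in(.112,.118,.125):
    w=plane(s,p,z);print(z,w.round(4),w.mean(0).round(4),np.linalg.norm(w[0]-w[1]))
```

```text
0.112 [[ 0.5113 -0.197   0.112 ]
 [ 0.5223 -0.293   0.112 ]] [ 0.5168 -0.245   0.112 ] 0.09659721266097607
0.118 [[ 0.5054 -0.2023  0.118 ]
 [ 0.5163 -0.2971  0.118 ]] [ 0.5108 -0.2497  0.118 ] 0.09539136229194556
0.125 [[ 0.4985 -0.2085  0.125 ]
 [ 0.5092 -0.3019  0.125 ]] [ 0.5038 -0.2552  0.125 ] 0.09398453686141003
```

Request:
servo_tool --moves '[{"delta_pos":[0,0.01,0.3],"rotation":[0,0,0],"grip":-1},{"delta_pos":[0,0,0.3],"rotation":[0,0,0],"grip":-1},{"delta_pos":[0,0,0.2],"rotation":[0,0,0],"grip":-1},{"delta_pos":[0,0,0.1],"rotation":[0,0,0],"grip":-1},{"delta_pos":[0,0,0.05],"rotation":[0,0,0],"grip":-1},{"delta_pos":[0,0,0],"rotation":[0,0,0],"grip":-1}]' --force 20

```text
time: 4.08
position: [0.5113, -0.2558, 0.0169]
ee_rot: [-0.063, 0.998, -0.0, 0.001]
wrist_force: [-0.2, -0.5, 0.4]
opening: 0.0854
```

```bash
python3 snap.py 2 260,180,200,200,3 340,180,160,160,4
```

```text
{'time': np.float64(4.175), 'position': array([ 0.5114, -0.2559,  0.0172]), 'ee_rot': array([-6.28e-02,  9.98e-01, -4.00e-04,  7.00e-04]), 'wrist_force': array([ 0.5364, -0.0636, -0.2485]), 'wrist_torque': array([-0.0301,  0.0067,  0.0049]), 'opening': np.float64(0.0855)}
```

View pics/side2.png

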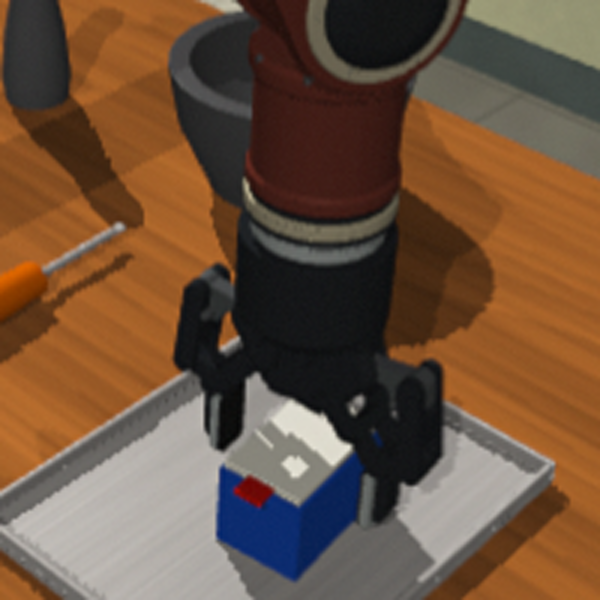

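The fingers stand on both long sides, well clear of the lid. Closing gently.

Request:
servo_tool --moves '[{"delta_pos":[0,0,0],"rotation":[0,0,0],"grip":-0.6},{"delta_pos":[0,0,0],"rotation":[0,0,0],"grip":-0.4},{"delta_pos":[0,0,0],"rotation":[0,0,0],"grip":-0.3},{"delta_pos":[0,0,0],"rotation":[0,0,0],"grip":-0.2},{"delta_pos":[0,0,0],"rotation":[0,0,0],"grip":-0.15},{"delta_pos":[0,0,0],"rotation":[0,0,0],"grip":0},{"delta_pos":[0,0,0],"rotation":[0,0,0],"grip":1},{"delta_pos":[0,0,0],"rotation":[0,0,0],"grip":1},{"delta_pos":[0,0,0],"rotation":[0,0,0],"grip":1},{"delta_pos":[0,0,0],"rotation":[0,0,0],"grip":1}]' --force 20

```text
time: 5.42
position: [0.5111, -0.2565, 0.0167]
ee_rot: [-0.063, 0.998, -0.001, 0.0]
wrist_force: [-0.5, -3.8, 5.9]
opening: 0.0501
```

```bash
python3 snap.py 3 260,180,200,200,3 340,180,160,160,4
```

```text
{'time': np.float64(5.525), 'position': array([ 0.5111, -0.2564,  0.0167]), 'ee_rot': array([-6.26e-02,  9.98e-01, -7.00e-04,  5.00e-04]), 'wrist_force': array([-0.2271, -4.1208,  5.5093]), 'wrist_torque': array([-0.8274,  0.0315, -0.0181]), 'opening': np.float64(0.0498)}
```

View pics/side3.png

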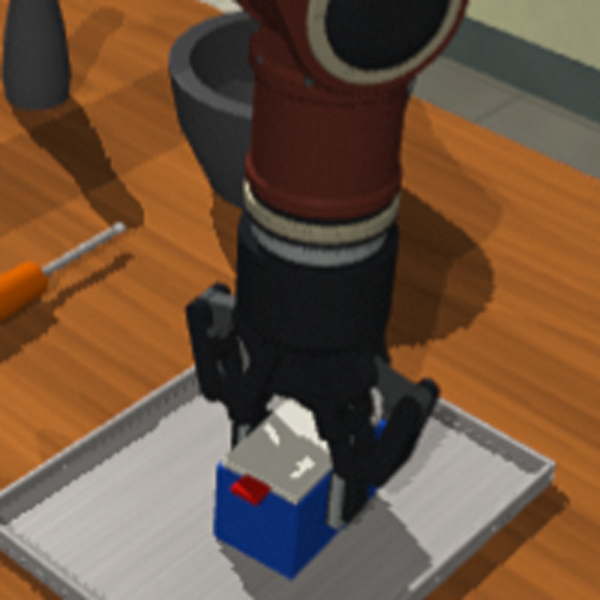

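Opening 50 mm, caddy held, lid shut. Lifting gently.

Request:
servo_tool --moves '[{"delta_pos":[0,0,-0.02],"rotation":[0,0,0],"grip":1},{"delta_pos":[0,0,-0.03],"rotation":[0,0,0],"grip":1},{"delta_pos":[0,0,-0.06],"rotation":[0,0,0],"grip":1},{"delta_pos":[0,0,-0.1],"rotation":[0,0,0],"grip":1},{"delta_pos":[0,0,-0.15],"rotation":[0,0,0],"grip":1},{"delta_pos":[0,0,-0.15],"rotation":[0,0,0],"grip":1},{"delta_pos":[0,0,-0.1],"rotation":[0,0,0],"grip":1},{"delta_pos":[0,0,0],"rotation":[0,0,0],"grip":1}]'

```text
time: 6.52
position: [0.5114, -0.256, 0.0785]
ee_rot: [-0.063, 0.998, -0.001, 0.001]
wrist_force: [0.1, 0.5, -1.9]
opening: 0.0499
```

```bash
python3 snap.py 4 260,150,200,200,3 340,180,160,160,4
```

```text
{'time': np.float64(6.625), 'position': array([ 0.5105, -0.2555,  0.0772]), 'ee_rot': array([-6.28e-02,  9.98e-01,  1.00e-04, -2.00e-04]), 'wrist_force': array([-0.0967,  0.1485, -2.9266]), 'wrist_torque': array([ 0.0379,  0.0014, -0.0462]), 'opening': np.float64(0.0498)}
```

View pics/side4.png

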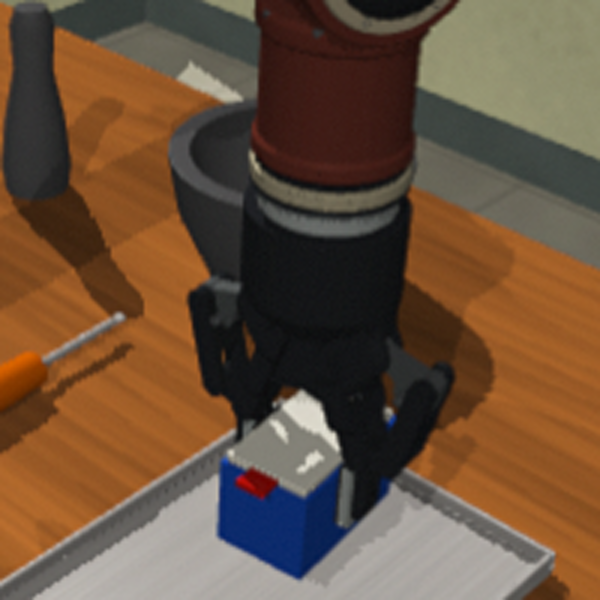

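Request:
servo_tool --moves '[{"delta_pos":[0,0,-0.3],"rotation":[0,0,0.215],"grip":1},{"delta_pos":[0,0,-0.3],"rotation":[0,0,0.21],"grip":1},{"delta_pos":[0,0,0],"rotation":[0,0,0.21],"grip":1},{"delta_pos":[0,0.2,0],"rotation":[0,0,0],"grip":1},{"delta_pos":[0,0.4,0],"rotation":[0,0,0],"grip":1},{"delta_pos":[0,0.5,0],"rotation":[0,0,0],"grip":1},{"delta_pos":[0,0.5,0],"rotation":[0,0,0],"grip":1},{"delta_pos":[0,0.5,0],"rotation":[0,0,0],"grip":1},{"delta_pos":[0,0.5,0],"rotation":[0,0,0],"grip":1},{"delta_pos":[0,0.5,0],"rotation":[0,0,0],"grip":1},{"delta_pos":[0,0.5,0],"rotation":[0,0,0],"grip":1},{"delta_pos":[0,0.5,0],"rotation":[0,0,0],"grip":1},{"delta_pos":[0,0.4,0],"rotation":[0,0,0],"grip":1},{"delta_pos":[0,0.25,0],"rotation":[0,0,0],"grip":1},{"delta_pos":[0,0.15,0],"rotation":[0,0,0],"grip":1},{"delta_pos":[0,0,0],"rotation":[0,0,0],"grip":1}]'

```text
time: 8.62
position: [0.502, 0.2355, 0.1362]
ee_rot: [-0.009, 1.0, -0.0, -0.001]
wrist_force: [-0.1, -0.9, -2.0]
opening: 0.0494
```

```bash
python3 snap.py 5 100,90,190,190,3 100,150,160,160,4
```

```text
{'time': np.float64(8.725), 'position': array([0.5031, 0.2327, 0.1367]), 'ee_rot': array([-6.7e-03,  1.0e+00, -1.0e-03, -7.0e-04]), 'wrist_force': array([ 0.6417,  0.2605, -3.3417]), 'wrist_torque': array([-0.0313,  0.0095, -0.0291]), 'opening': np.float64(0.0496)}
```

View pics/side5.png

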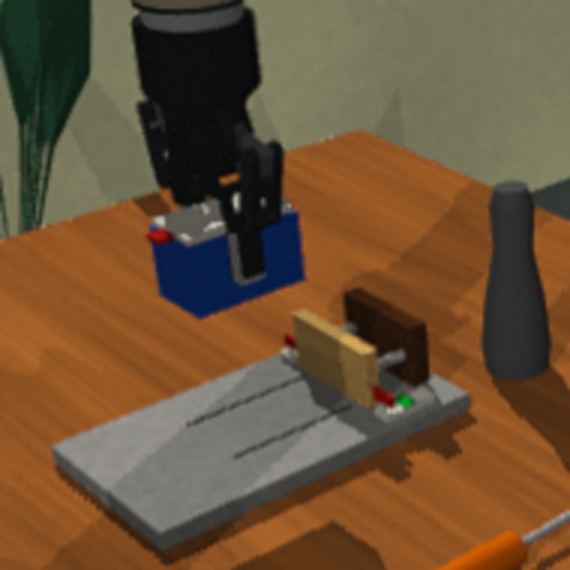

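View pics/top5.png

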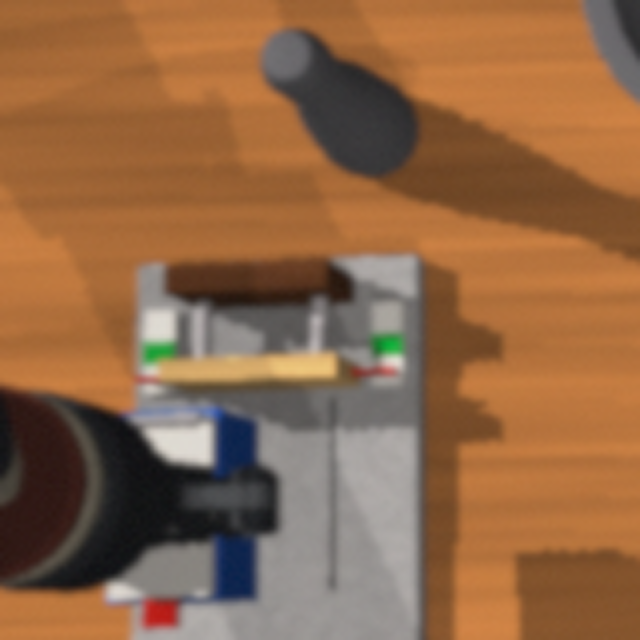

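Run:
```python
from h import *
s=load("side5");t=load("top5")
w=plane(s,np.array([[162,295],[203,316],[303,278]])/3+[100,90]-.3,.124);print(w.round(4))
print("ctr from side",((w[0]+w[2])/2).round(4),np.degrees(np.arctan2(*(w[2]-w[1])[1::-1])))
w=plane(t,np.array([[256,420],[256,598]])/4+[100,150]-.4,.124);print("top -y bottom edge +x,-x",w.round(4))
w=plane(t,np.array([[108,600],[213,600],[217,406],[112,416]])/4+[100,150]-.4,.174);print("top walls z=.174",w.round(4),w.mean(0))
# strip face in side cam: base of front face corners on board, front top corners
q=np.array([[292,312],[377,352],[375,403],[297,355]])/3+[100,90]-.3
print("strip top",plane(s,q[:2],.062).round(4),"base",plane(s,q[2:],.016).round(4))
```

```text
[[0.4641 0.2598 0.124 ]
 [0.4681 0.2138 0.124 ]
 [0.5481 0.2159 0.124 ]]
ctr from side [0.5061 0.2379 0.124 ] 1.5459943672592609
top -y bottom edge +x,-x [[0.5463 0.2086 0.124 ]
 [0.4636 0.207  0.124 ]]
top walls z=.174 [[0.4631 0.2556 0.174 ]
 [0.462  0.2092 0.174 ]
 [0.5474 0.2093 0.174 ]
 [0.5441 0.2562 0.174 ]] [0.50414913 0.23259014 0.174     ]
strip top [[0.5772 0.2843 0.062 ]
 [0.5862 0.1904 0.062 ]] base [[0.5865 0.1991 0.016 ]
 [0.5862 0.2994 0.016 ]]
```

The side view shows the caddy level above the board, lid shut. The top view puts it at y 0.2326, with the line middle at about 0.234. Lowering.

Request:
servo_tool --moves '[{"delta_pos":[0,0.01,0.2],"rotation":[0,0,0],"grip":1},{"delta_pos":[0,0.005,0.3],"rotation":[0,0,0],"grip":1},{"delta_pos":[0,0,0.25],"rotation":[0,0,0],"grip":1},{"delta_pos":[0,0,0.15],"rotation":[0,0,0],"grip":1},{"delta_pos":[0,0,0.1],"rotation":[0,0,0],"grip":1},{"delta_pos":[0,0,0.03],"rotation":[0,0,0],"grip":1},{"delta_pos":[0,0,0.01],"rotation":[0,0,0],"grip":1},{"delta_pos":[0,0,0],"rotation":[0,0,0],"grip":1}]'

```text
time: 9.72
position: [0.5038, 0.236, 0.0339]
ee_rot: [-0.007, 1.0, 0.0, 0.001]
wrist_force: [-0.3, 0.0, -1.7]
opening: 0.0498
```

```bash
python3 snap.py 6 100,120,190,190,3 110,180,130,130,5
```

```text
{'time': np.float64(9.825), 'position': array([0.5038, 0.2361, 0.0338]), 'ee_rot': array([-7.5e-03,  1.0e+00,  2.0e-04,  5.0e-04]), 'wrist_force': array([ 0.8416,  0.735 , -2.1288]), 'wrist_torque': array([0.0326, 0.0475, 0.0058]), 'opening': np.float64(0.0497)}
```

View pics/side6.png

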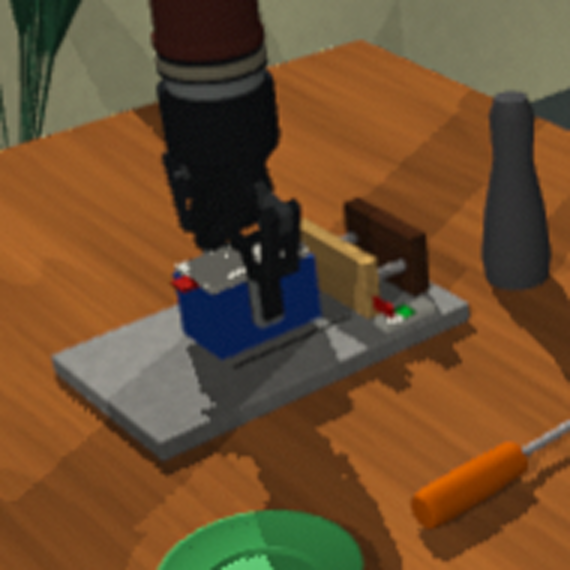

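View pics/top6.png

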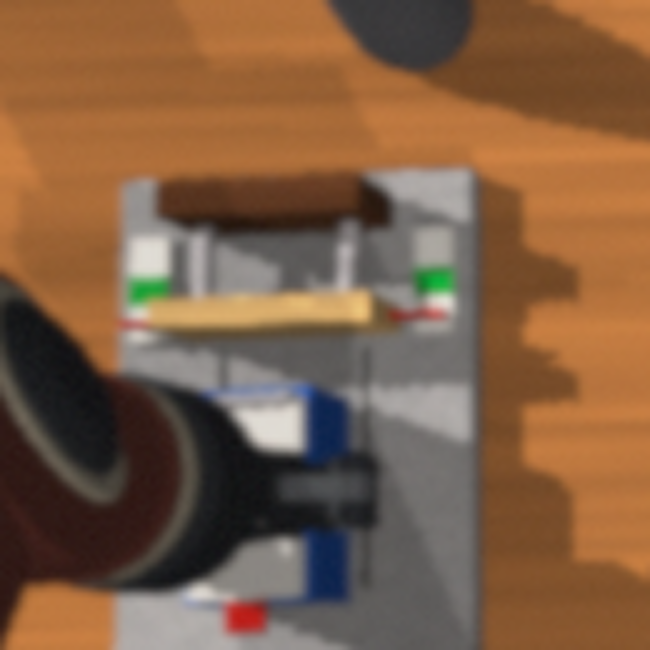

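Run:
```python
from h import *
t=load("top6")
print(plane(t,np.array([[347,405],[347,600]])/5+[110,180]-.4,.0205).round(4))
print(plane(t,np.array([[367,350],[367,585]])/5+[110,180]-.4,.0155).round(4))
```

```text
[[0.5447 0.211  0.0205]
 [0.4643 0.2098 0.0205]]
[[0.568  0.2044 0.0155]
 [0.4704 0.2031 0.0155]]
```

Request:
servo_tool --moves '[{"delta_pos":[0,-0.02,0.02],"rotation":[0,0,0],"grip":1},{"delta_pos":[0,0,0.02],"rotation":[0,0,0],"grip":1},{"delta_pos":[0,0,0.01],"rotation":[0,0,0],"grip":1},{"delta_pos":[0,0,0],"rotation":[0,0,0],"grip":1}]'

```text
time: 10.32
position: [0.5034, 0.2338, 0.0281]
ee_rot: [-0.007, 1.0, -0.0, -0.0]
wrist_force: [1.2, -0.3, -2.1]
opening: 0.0496
```

Request:
servo_tool --moves '[{"delta_pos":[0,0,0.005],"rotation":[0,0,0],"grip":1},{"delta_pos":[0,0,0.005],"rotation":[0,0,0],"grip":1},{"delta_pos":[0,0,0],"rotation":[0,0,0],"grip":1}]'

```text
time: 10.7
position: [0.5035, 0.2339, 0.0277]
ee_rot: [-0.007, 1.0, 0.0, 0.0]
wrist_force: [-0.2, -0.7, 1.9]
opening: 0.0499
```

Seated on the board (vertical force went from -2 to +2 N). Approaching the strip.

Request:
servo_tool --moves '[{"delta_pos":[-0.03,0,0],"rotation":[0,0,0],"grip":1},{"delta_pos":[-0.04,0,0],"rotation":[0,0,0],"grip":1},{"delta_pos":[-0.04,0,0],"rotation":[0,0,0],"grip":1},{"delta_pos":[-0.04,0,0],"rotation":[0,0,0],"grip":1},{"delta_pos":[-0.04,0,0],"rotation":[0,0,0],"grip":1},{"delta_pos":[-0.03,0,0],"rotation":[0,0,0],"grip":1},{"delta_pos":[0,0,0],"rotation":[0,0,0],"grip":1}]'

```text
time: 11.58
position: [0.525, 0.2347, 0.0277]
ee_rot: [-0.008, 1.0, 0.0, -0.001]
wrist_force: [-4.4, 1.0, 4.9]
opening: 0.0496
```

Request:
servo_tool --moves '[{"delta_pos":[-0.02,0,0],"rotation":[0,0,0],"grip":1},{"delta_pos":[-0.02,0,0],"rotation":[0,0,0],"grip":1},{"delta_pos":[-0.02,0,0],"rotation":[0,0,0],"grip":1},{"delta_pos":[-0.02,0,0],"rotation":[0,0,0],"grip":1},{"delta_pos":[-0.02,0,0],"rotation":[0,0,0],"grip":1},{"delta_pos":[0,0,0],"rotation":[0,0,0],"grip":1}]'

```text
time: 12.32
position: [0.5323, 0.2348, 0.0279]
ee_rot: [-0.008, 1.0, -0.0, -0.003]
wrist_force: [-7.7, -0.2, 10.1]
opening: 0.0501
```

```bash
python3 snap.py 7 100,120,190,190,3 110,180,130,130,5
```

```text
{'time': np.float64(12.425), 'position': array([0.5323, 0.2348, 0.0278]), 'ee_rot': array([-7.9e-03,  1.0e+00, -2.0e-04, -3.1e-03]), 'wrist_force': array([-8.5224, -1.3799,  8.5971]), 'wrist_torque': array([-0.1171,  1.3842, -0.0569]), 'opening': np.float64(0.0497)}
```

View pics/side7.png

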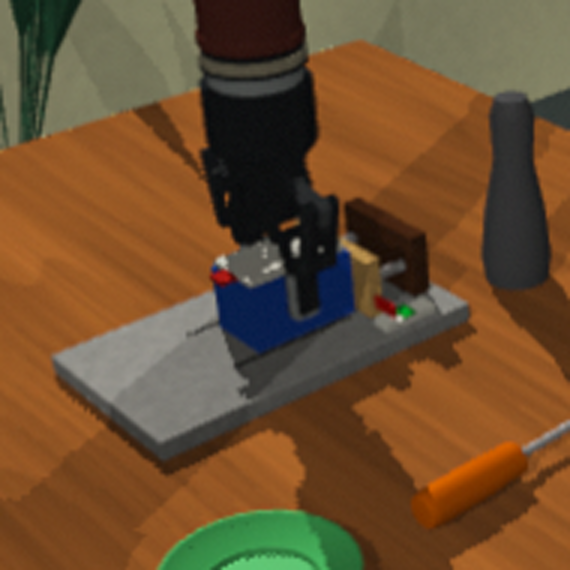

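View pics/top7.png

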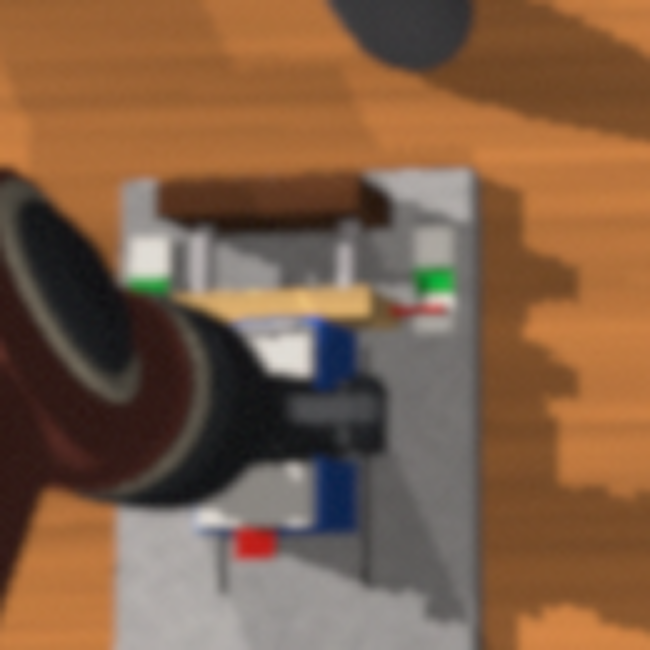

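Request:
servo_tool --moves '[{"delta_pos":[0,0,-0.005],"rotation":[0,0,0],"grip":1},{"delta_pos":[0,0,0],"rotation":[0,0,0],"grip":1}]'

```text
time: 12.68
position: [0.5333, 0.2348, 0.0278]
ee_rot: [-0.008, 1.0, -0.0, -0.002]
wrist_force: [-6.0, -0.4, 6.0]
opening: 0.0497
```

Request:
servo_tool --moves '[{"delta_pos":[-0.02,0,0],"rotation":[0,0,0],"grip":1},{"delta_pos":[-0.02,0,0],"rotation":[0,0,0],"grip":1},{"delta_pos":[0,0,0],"rotation":[0,0,0],"grip":1}]'

```text
time: 13.05
position: [0.5352, 0.2348, 0.028]
ee_rot: [-0.008, 1.0, -0.0, -0.004]
wrist_force: [-9.5, -0.6, 10.3]
opening: 0.0497
```

Request:
servo_tool --moves '[{"delta_pos":[0,0,0],"rotation":[0,-0.025,0],"grip":1},{"delta_pos":[0,0,0],"rotation":[0,-0.025,0],"grip":1},{"delta_pos":[0,0,0],"rotation":[0,0,0],"grip":1}]'

```text
time: 13.42
position: [0.5352, 0.2348, 0.0277]
ee_rot: [-0.008, 1.0, -0.0, 0.0]
wrist_force: [-8.3, 0.7, 7.5]
opening: 0.0501
```

```bash
python3 snap.py 8 160,150,100,95,6 110,180,130,130,5
```

```text
{'time': np.float64(13.525), 'position': array([0.5352, 0.2348, 0.0277]), 'ee_rot': array([-8.e-03,  1.e+00, -4.e-04,  1.e-04]), 'wrist_force': array([-9.1927,  0.4321,  8.8623]), 'wrist_torque': array([ 0.0144,  1.7071, -0.0446]), 'opening': np.float64(0.0499)}
```

View pics/side8.png

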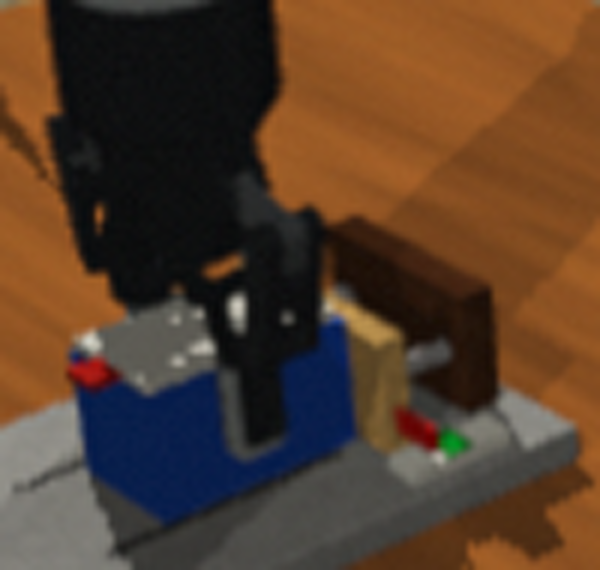

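View pics/top8.png

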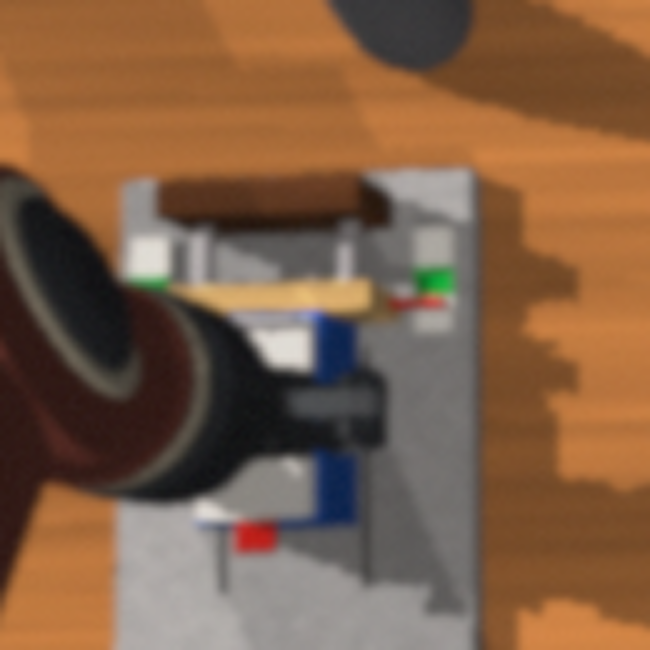

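Request:
servo_tool --moves '[{"delta_pos":[0,0,-0.004],"rotation":[0,0,0],"grip":1},{"delta_pos":[0,0,-0.004],"rotation":[0,0,0],"grip":1},{"delta_pos":[-0.01,0,0],"rotation":[0,0,0],"grip":1},{"delta_pos":[-0.01,0,0],"rotation":[0,0,0],"grip":1},{"delta_pos":[-0.01,0,0],"rotation":[0,0,0],"grip":1},{"delta_pos":[-0.01,0,0],"rotation":[0,0,0],"grip":1},{"delta_pos":[0,0,0],"rotation":[0,0,0],"grip":1}]' --force 22

```text
time: 14.4
position: [0.5379, 0.2347, 0.0278]
ee_rot: [-0.008, 1.0, -0.001, -0.001]
wrist_force: [-9.9, -0.5, 6.3]
opening: 0.0495
```

```bash
python3 snap.py 9 160,150,100,95,6 110,180,130,130,5
```

```text
{'time': np.float64(14.5), 'position': array([0.5379, 0.2348, 0.0278]), 'ee_rot': array([-8.1e-03,  1.0e+00, -7.0e-04, -1.3e-03]), 'wrist_force': array([-10.3585,  -1.0105,   5.6449]), 'wrist_torque': array([ 0.1603,  1.7957, -0.074 ]), 'opening': np.float64(0.0496)}
```

View pics/side9.png

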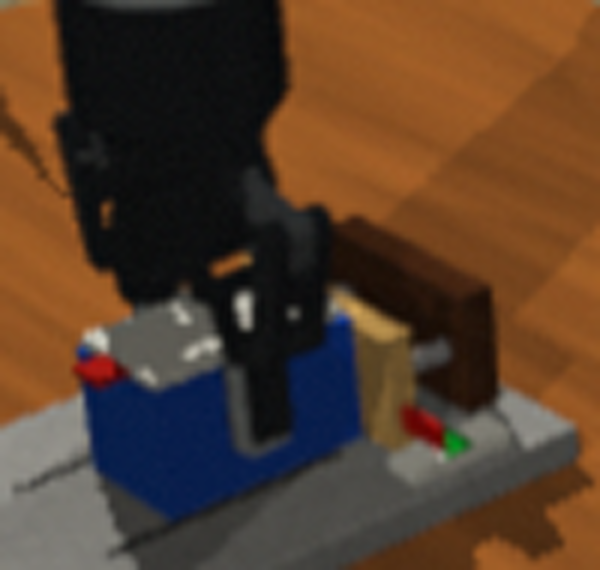

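Request:
servo_tool --moves '[{"delta_pos":[-0.01,0,-0.002],"rotation":[0,-0.01,0],"grip":1},{"delta_pos":[-0.01,0,0],"rotation":[0,-0.01,0],"grip":1},{"delta_pos":[-0.01,0,-0.002],"rotation":[0,0,0],"grip":1},{"delta_pos":[-0.01,0,0],"rotation":[0,-0.01,0],"grip":1},{"delta_pos":[-0.01,0,0],"rotation":[0,0,0],"grip":1},{"delta_pos":[-0.01,0,0],"rotation":[0,0,0],"grip":1},{"delta_pos":[0,0,0],"rotation":[0,0,0],"grip":1}]'

```text
time: 15.38
position: [0.5414, 0.2348, 0.0278]
ee_rot: [-0.008, 1.0, -0.001, -0.001]
wrist_force: [-13.2, -0.6, 6.5]
opening: 0.0497
```

```bash
python3 snap.py 10 160,150,100,95,6 110,180,130,130,5
```

```text
{'time': np.float64(15.475), 'position': array([0.5414, 0.2348, 0.0278]), 'ee_rot': array([-0.0082,  1.    , -0.0012, -0.0012]), 'wrist_force': array([-12.7512,  -0.2162,   6.2557]), 'wrist_torque': array([ 0.1742,  2.4997, -0.1218]), 'opening': np.float64(0.0494)}
```

View pics/side10.png

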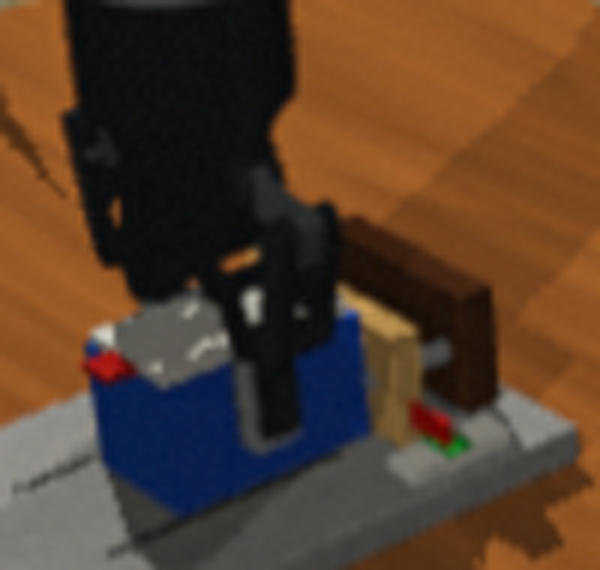

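View pics/top10.png

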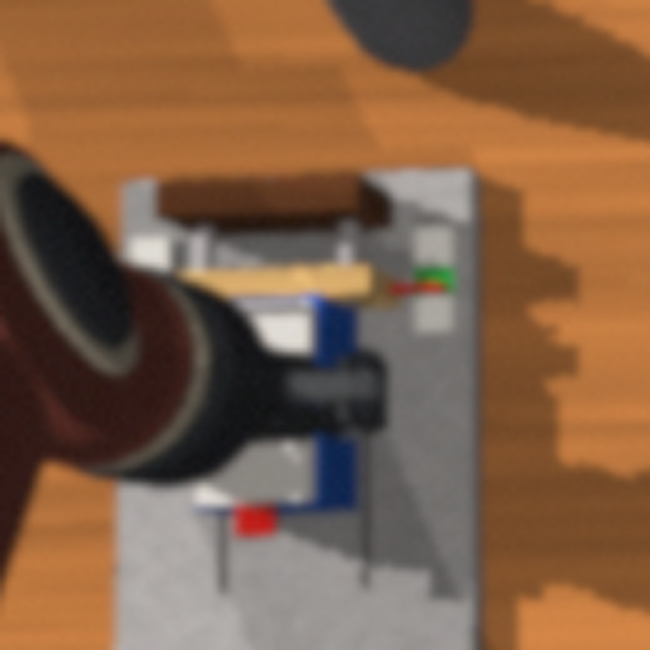

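Request:
servo_tool --moves '[{"delta_pos":[-0.01,0,-0.002],"rotation":[0,-0.01,0],"grip":1},{"delta_pos":[-0.01,0,0],"rotation":[0,-0.01,0],"grip":1},{"delta_pos":[-0.01,0,0],"rotation":[0,0,0],"grip":1},{"delta_pos":[-0.01,0,-0.001],"rotation":[0,-0.01,0],"grip":1},{"delta_pos":[-0.01,0,0],"rotation":[0,0,0],"grip":1},{"delta_pos":[-0.01,0,0],"rotation":[0,0,0],"grip":1},{"delta_pos":[0,0,0],"rotation":[0,0,0],"grip":1},{"delta_pos":[0,0,0],"rotation":[0,0,0],"grip":1}]'

```text
time: 16.48
position: [0.5447, 0.2347, 0.0278]
ee_rot: [-0.008, 1.0, -0.002, -0.001]
wrist_force: [-16.4, -0.8, 8.7]
opening: 0.0498
```

```bash
python3 snap.py 11 160,150,100,95,6 110,180,130,130,5
python3 - <<'E'
from h import *
s=load("side11");t=load("top11")
E
```

```text
{'time': np.float64(16.575), 'position': array([0.5447, 0.2347, 0.0278]), 'ee_rot': array([-0.0084,  1.    , -0.0017, -0.0014]), 'wrist_force': array([-17.2594,  -1.3314,   9.0099]), 'wrist_torque': array([ 0.2029,  3.2236, -0.1168]), 'opening': np.float64(0.0495)}
```

View pics/side11.png

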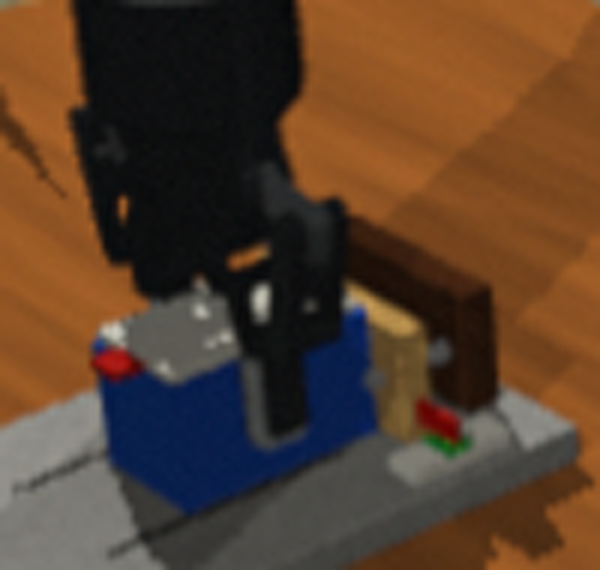

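View pics/top11.png

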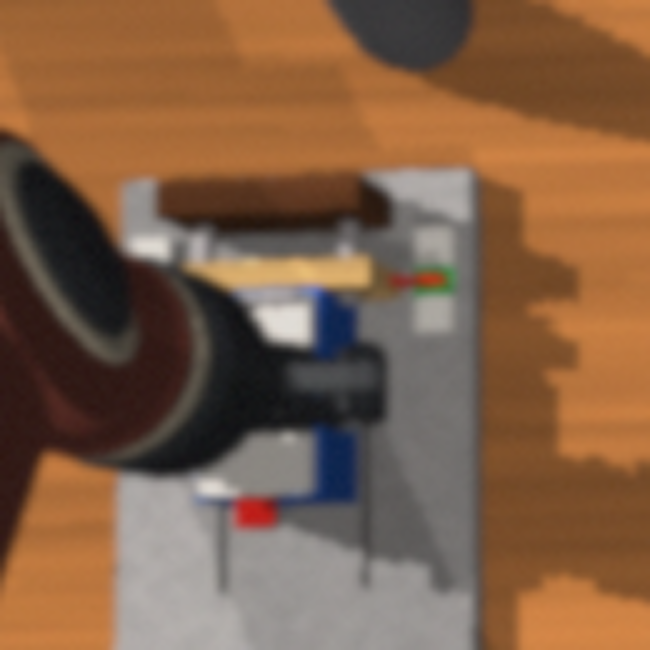

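Request:
servo_tool --moves '[{"delta_pos":[0,0,-0.003],"rotation":[0,0,0],"grip":1},{"delta_pos":[0,0,0],"rotation":[0,0,0],"grip":1},{"delta_pos":[0,0,0],"rotation":[0,0,0],"grip":1},{"delta_pos":[0,0,0],"rotation":[0,0,0],"grip":1},{"delta_pos":[0,0,0],"rotation":[0,0,0],"grip":1},{"delta_pos":[0,0,0],"rotation":[0,0,0],"grip":1},{"delta_pos":[0,0,0],"rotation":[0,0,0],"grip":1},{"delta_pos":[0,0,0],"rotation":[0,0,0],"grip":1}]'

```text
time: 17.58
position: [0.5447, 0.2348, 0.0278]
ee_rot: [-0.008, 1.0, -0.002, -0.001]
wrist_force: [-16.4, 0.2, 8.3]
opening: 0.0496
```

```bash
python3 snap.py 12 0,0,640,480,1 110,180,130,130,5
python3 - <<'E'
from m import *
s=load("side12");t=load("top12");t0=load("top0")
# red pointer & green, right scale, in top
for n,d in(("rest",t0),("now",t)):
    c=d["color"].astype(int);sub=c[225:255,190:205]
    red=(sub[...,0]-np.maximum(sub[...,1],sub[...,2]));grn=sub[...,1]-np.maximum(sub[...,0],sub[...,2])
    vr=[(r_.clip(20)-20).sum() for r_ in red];vg=[(g.clip(20)-20).sum() for g in grn];v=np.arange(225,255)
    yr=np.dot(v,vr)/sum(vr);yg=np.dot(v,vg)/sum(vg)
    print(n,"red row",yr,"green row",yg,"x red",plane(d,[[198,yr]],.02)[0,0],"x green mid",plane(d,[[198,yg]],.016)[0,0])
# caddy -y wall edge/ blue mask bottom edge at top view
hsv=cv2.cvtColor(t["color"],cv2.COLOR_RGB2HSV);b=cv2.inRange(hsv,(105,120,40),(130,255,255))
pts=[(np.max(np.where(b[v,165:190])[0])+165+.5,v) for v in list(range(240,250))+list(range(267,278)) if b[v,165:190].any()]
w=plane(t,pts,.017);k=np.polyfit(w[:,0],w[:,1],1);print("caddy -y edge yaw",np.degrees(np.arctan(k[0])),"y at .54",np.polyval(k,.54), "line y at .54",.196669+.014765*.54)
# bystanders: compare side/top images outside
E
python3 - <<'E'
import sys;sys.path.insert(0,'.')
from h import *
import os;os.chdir('.')
a=load("top0")["color"].astype(int);b=load("top12")["color"].astype(int)
for n,(x0,y0,x1,y1) in dict(mortar=(250,105,330,185),pestle=(165,155,205,192),plate=(255,325,310,380),driver=(278,222,294,298)).items():
    print(n,np.median(abs(a-b)[y0:y1,x0:x1]))
E
```

```text
{'time': np.float64(17.675), 'position': array([0.5447, 0.2348, 0.0278]), 'ee_rot': array([-0.0084,  1.    , -0.0017, -0.0014]), 'wrist_force': array([-16.3691,   0.1825,   7.298 ]), 'wrist_torque': array([ 0.25  ,  3.1868, -0.1151]), 'opening': np.float64(0.0497)}
rest red row 242.3068181818182 green row 235.73490566037736 x red 0.5819747955471128 x green mid 0.5963960860279854
now red row 235.515625 green row 236.14027149321268 x red 0.596262544133657 x green mid 0.5955385996569906
caddy -y edge yaw 2.513029836203047 y at .54 0.20930409069097577 line y at .54 0.20464210000000002
mortar 5.0
pestle 5.0
plate 8.0
driver 7.0
```

View pics/side12.png

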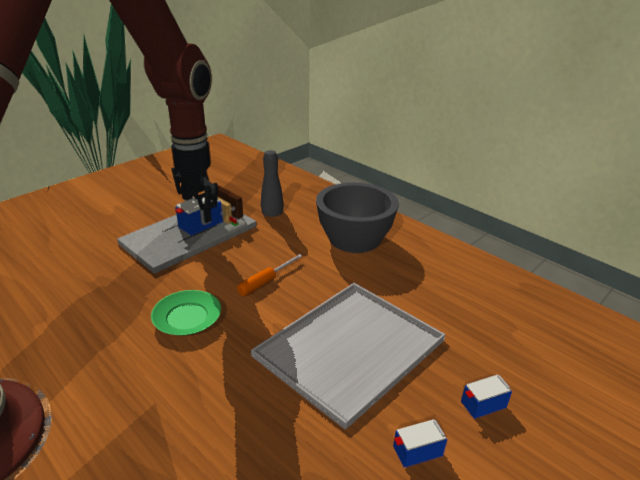

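Run:
```python
from m import *
t=load("top12");t6=load("top6")
# subpixel: caddy -y wall bottom edge (blue->grey) via gradient centroid of (blue - red) along row
def yaw(d,rows,a,b,z):
    c=d["color"].astype(float);f=c[...,2]-c[...,0];P=[]
    for v in rows:
        g=np.clip(-np.diff(f[v,a:b]),0,None);j=g.argmax();sl=slice(max(j-2,0),j+3);x=np.arange(a,b-1)+.5
        P.append(((g[sl]*x[sl]).sum()/g[sl].sum(),v))
    w=plane(d,P,z);k=np.polyfit(w[:,0],w[:,1],1);r_=w[:,1]-np.polyval(k,w[:,0])
    print("yaw",np.degrees(np.arctan(k[0])).round(2),"rms mm",(1e3*r_.std()).round(2),np.array(P)[:,0].round(1))
yaw(t6,list(range(262,271))+list(range(288,298)),174,183,.022)
yaw(t,list(range(241,248))+list(range(268,277)),176,182,.017)
# lever side lower edge (white/blue -> grey) columns
im=t["color"][225:290,145:190,::-1];cv2.imwrite("pics/z12.png",cv2.resize(im,None,fx=12,fy=9,interpolation=cv2.INTER_NEAREST))
```

```text
yaw 0.88 rms mm 0.22 [178.9 179.  179.1 178.9 178.9 178.9 178.7 178.8 179.1 178.8 178.9 178.9
 178.9 179.  178.8 179.1 179.  179.  179. ]
yaw 0.99 rms mm 0.18 [179.6 180.  180.  180.  179.9 180.  179.9 180.  179.9 180.  180.  180.
 180.  180.  180.  180. ]
```

View pics/z12.png

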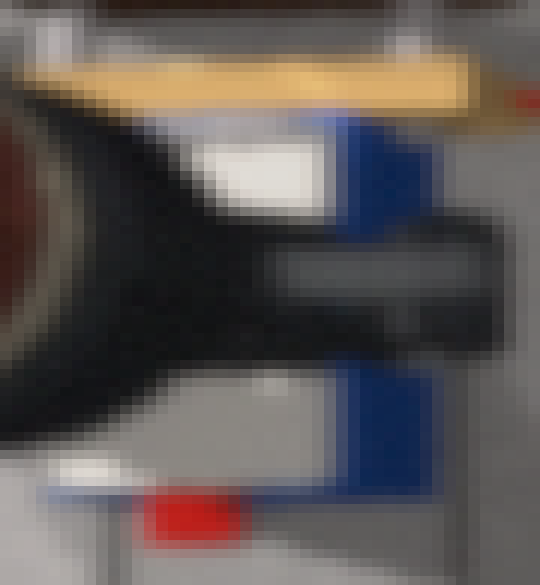

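Run:
```python
from h import *
s=load("side12")
im=s["color"][185:245,165:235,::-1];cv2.imwrite("pics/z12s.png",cv2.resize(im,None,fx=10,fy=10,interpolation=cv2.INTER_CUBIC))
# expected corners using offset of side cam (+.003,+.0045) seen earlier
c,a=np.array([.5462+.002,.2347+.0045]),np.radians(.9);R=np.array([[np.cos(a),-np.sin(a)],[np.sin(a),np.cos(a)]])
for x,y,z in((-.042,.025,0),(-.042,-.025,0),(.042,-.025,0),(.042,-.025,.05),(-.042,-.025,.05)):
    p=np.r_[c+R@[x,y],.015+z];print((x,y,z),((proj(s,p)[0]-[165,185]+.5)*10).round(0))
```

```text
(-0.042, 0.025, 0) [127. 419.]
(-0.042, -0.025, 0) [257. 505.]
(0.042, -0.025, 0) [575. 366.]
(0.042, -0.025, 0.05) [556. 167.]
(-0.042, -0.025, 0.05) [230. 300.]
```

View pics/z12s.png

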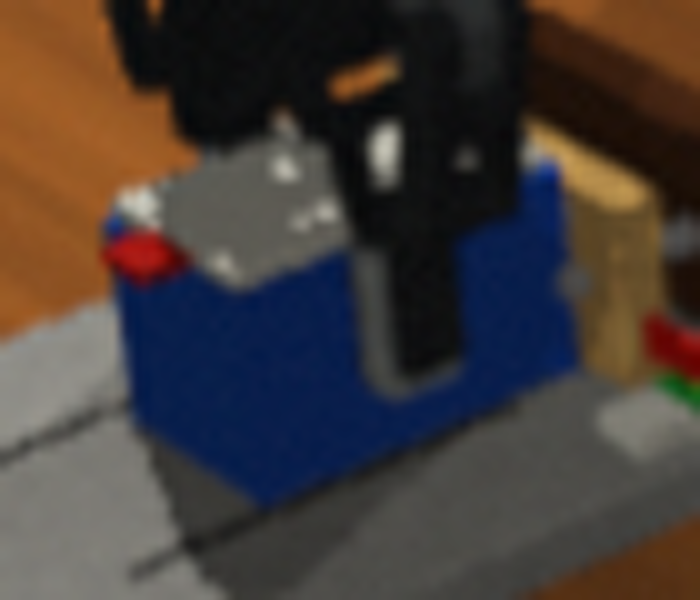

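The caddy stands level (its corners match the projected ones to within about 0.5 px) and flush with the strip, the lid is shut, and the pointer is mid-green. Handing in while holding.

Run:
```python
from bench import r
print(r.finish_job()); print(r.observe()["time"])
```

```text
the job is handed in; nothing more can be done
None
the job is handed in; nothing more can be done
```

The caddy is standing on the jig's base board between the black lines, and the arm is still holding it hard against the strip with a steady push. I lifted the 84 x 50 mm caddy out of the tray with a 20–22 N grip and set it down on the board. I then pushed the strip back in small steps and handed the job in at about 17.7 s.

What the last checks showed:
- **Strip:** it was pushed back about 14 mm. The right-hand pointer stood within 1 mm of the middle of its green zone. The left pointer was hidden by the arm, so I did not check it directly.
- **Alignment:** the caddy was turned about 1.0° and the jig about 0.8°. It was 4.7 mm inside the right-hand line, where 5 mm is dead centre. The lid was shut and the hinge side flush with the strip.
- **Forces:** about 16 N along the push and 7–8 N downward, steady over the last second. The push is more than the roughly 8.5 N the spring needs. I put the difference down to the caddy rubbing on the board.
- **Other objects:** the mortar, pestle, plate and screwdriver looked unmoved in the pictures.

Some readings disagreed:
- **Camera offset:** the side camera read about 4 mm differently from the top one. I went by the top camera, which matched the arm's own position.
- **First angle reading:** a rough first reading put the caddy at 2.5°, which a finer measurement did not confirm.
- **Lever end:** it could be up to about 0.7 mm off the board, which is within measurement noise.

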